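Clip a watch into the spring-jaw holder and set its keeper screw

ROBOT

A 6-joint arm with a two-finger parallel gripper is mounted at the origin on a cart in front of the work surface, level with it; the furniture and walls round the work are solid. World frame = base frame: x ahead of the robot, y to its left, z up, the work surface at z = 0. Lengths are in mm, angles in rad, forces in N, time in s.
With the tool pointing down it reaches from about 150 to 775 mm from the base axis. Payload 6.1 kg.
Tool frame: the origin (TCP) lies at the very end of the fingers, on their centre line; the grasp point (between the pads) lies 19 mm behind it; z points along the fingers, y is the line along which they close (so a half turn about z gives the same grasp; the last joint's range is limited). The gripper opens to 85 mm and grips with 20 to 120 N. Pads are 22 mm wide; open, the fingers measure 114 mm over their backs; the gripper's body (76 mm by 85 mm) begins 54 mm behind the grasp point. The pads swing forward as they close: fully open they stand 13 mm farther back than shut.
Start: joints at [1.342, 0.126, -0.04, 1.405, 0, 1.571], TCP at [119.069, 511.303, 231.295] pointing down, gripper open.
Joint ranges: [-2.72, 2.72], [-0.95, 1.95], [-1.27, 1.35], [-1.78, 2.02], [-1.46, 1.47], [-3.14, 3.14]. Speed limits (rad/s): [2.39, 2.39, 3.01, 3.14, 3.14, 3.14].

INTERFACE

Orientations are given as a unit quaternion [w, x, y, z].
In Python, from cell import robot gives the robot as it stands.
- The arm moves only by the tool arm_command, never from a script. Its arguments are lists of equal length, an entry for each row: "hand": the opening, from -1 (shut) to 1 (fully open); "travel": the shift along the tool's x, y, z as a fraction of full scale, a list of three; "roll": the turn about the tool's z as a fraction of full scale. In form: {"hand": [hand, ...], "travel": [[tx, ty, tz], ...], "roll": [roll, ...]}. A call has 1 to 5 rows; each row is the pose to reach, as a shift and turn from the pose commanded when the call began, along the tool's axes at that moment; what a row does not reach only later rows make up. Full scale, the value 1, is 0.1 m for a shift and 30 degrees for a turn. A row lasts 1/10 s, in which the tool goes at most 50 mm and 8.59 degrees, less where a joint would pass 70% of its speed; a pose out of reach is approached as far as the arm can. A call with a number of a shift or a turn outside -1 to 1 is refused whole. A call with a gripper value outside its range is refused whole. The fingers move at their own pace and stop on an object; "newtons" is the grip in N (left out, the last holds). Time passes only in rows, so rows that repeat a pose let the fingers close. It gives the time, the measured TCP pose, the force, the opening and the grip force at its end, in the units of the state.
- robot.get_state(): the state, without advancing time (a new reading comes with each control period).
- robot.grab_frame(name): name is "side" or "top"; returns the picture (480x640x3 uint8, blue, green, red); there is no depth.
- robot.camera_model(name): a dict with "fovy" (degrees; the focal length in pixels is half the picture's height over the tangent of half this angle, whatever the lens; pixels are square), "cx", "cy" (the principal point, pixels), "pose" (4x4, takes a point from camera to world coordinates). Camera axes: x right, y up, looking along -z (the intrinsics and any distortion apply to the point x, -y, -z); pixel columns grow to the right and rows downward; lengths in mm; the calibration is good to about 2 mm. A picture is of the moment at which its call begins. camera_model takes no time and is no camera call.
- robot.job_done(): hands the job in; it is judged then, once.
The state is a dict: "time": time; "joint_pos": joint angles; "qd": joint speeds; "tau": joint torques, N m; "tcp_pos": TCP position; "ee_rot": TCP orientation; "force": force on the tool from outside, world axes, zero at the start; "moment": the same for the moment, N m; "opening": finger opening in mm; "grip_force": force on a finger pad.
Only numpy, scipy, OpenCV 4.12 (cv2) and the standard library are available. Lean on these libraries where they do the work, as an engineer would, in place of code of your own. Each camera call takes 0.05 s, during which the arm holds its last target. There are 200 camera calls.

TASK

Clip the square watch head, glass up, into the nest of the spring-jaw case holder: push the sprung jaw back with the end of the watch, set the watch down flat between the jaw and the low stop, and let the jaw close on it. Then set the holder's keeper: turn the spade-headed thumbscrew clockwise until it seats, back it off a quarter turn so that the jaw can float, and finish still gripping the thumbscrew at that setting so that its lock nut can be nipped up. Leave the round watches and the other things on the bench where they are.

Things in the scene. Friction and masses are not known exactly. Their poses are not given: they have to be found in the camera images.
- square_watch: the only watch head with a square case and dial, no strap, glass up: 40 long (x, over the lug ends) x 33 wide (y) x 11 high, 35 g. Origin: centre of its underside, z up through the glass. The lug ends (x = +-20) reach farthest 5 above the underside. The +y side is a flat 22 long; the crown is in the middle of the -y side. Either way round in the nest is right
- tray: two stacked shallow wooden watch trays, 200 x 200, fixed to the bench; the four watches lie on the black liner of the upper one, 34 above the bench, about 85 apart; its rim stands 4 above the liner. Origin: centre of the underside. A steel post of the stall's frame rises from the floor at the bench's front left corner (x about 0.39, y about 0.55 m): keep the arm clear of it
- holder: spring-jaw case holder fixed to the bench: grey base 170 (x) x 62 (y) x 10, on it a steel guide bed 28 wide. Origin: centre of its underside. Along +x: low steel stop (face x = -65, top z = 30.5), nest floor (z = 25, 26 wide in y), sprung jaw, keeper bridge (top z = 44) with the thumbscrew at x = +45, y = 0. Only the thumbscrew stands higher than z = 44
- nest (a point): where the underside's centre of the clipped watch belongs: on the nest floor, holder x = -45, y = 0, z = 25; axes as the holder's. The watch lies along x, its lug ends against stop (-x) and sprung jaw (+x), sides overhanging the floor
- jaw_face (a point): top middle edge of the sprung jaw's face (16 above the nest floor; jaw 28 wide in y). Shut, the face is 32 from the stop and the watch is 40 long: bring the watch over the stop, underside at least 6 above the nest floor, push it along the holder's +x against this face until its other end clears the stop, lower it, let go
- sprung_jaw (a joint): travel of the sprung jaw in m along the holder's +x: 0 shut, 0.008 with the watch clipped, 0.018 fully back; spring force towards shut about 5 N at 0 to 7 N at 0.018
- screw_head (a point): centre of the thumbscrew's flat upright spade head: 35 long (point x), 9 thick (point y), 18 high (9 above and below this point), on a neck 5 high over a round collar; its axis is vertical. The centre is 68 above the bench, 24 above the bridge. Grip it across the 9
- thumbscrew (a joint): angle of the thumbscrew in rad: 0 = seated (a hard stop, torque rises at once), grows as it is backed off counterclockwise seen from above; at the start it is 0.9 to 2.6. Drag about 0.05 N m, stays where it is left; right-hand thread, rises 1.5 mm a turn
- round_watch_a: round steel watch head 43x36x11, leave it alone
- round_watch_b: round steel watch head 44x37x11, leave it alone
- round_watch_c: round gilt watch head 40x33x11, leave it alone
- eye_loupe: eye loupe, 33 across, 28 high, bystander
- pot_a: small screw pot, 29 across, 13 high, bystander
- pot_b: small screw pot, 24 across, 16 high, bystander
- pot_c: small screw pot, 26 across, 12 high, bystander
- jar: brown jar, 33 across, 47 high, bystander
- small_driver: watchmaker's screwdriver, 98 long, bystander

How it is judged:
By the outcome, as a careful person would: the job done as asked, in the order asked, and still so for the second after the job is handed in, while the arm keeps its last pose, push and grip.
It also fails if it takes over 64 s, if anything falls off the work surface, if the arm or the gripper's body presses on something with over 40 N, if the wrist force passes 120 N, or if a joint passes its speed limit or range.

## Working session

There is one attempt and no reset: what is moved stays moved. The work goes in short steps, Python scripts to look and compute and a tool call to move; the robot and the scene stay as the last step left them, time stands still between calls to the robot, and variables do not carry over. Pictures are saved under pics/ and viewed, at most 10 in all, crops included, and the job is handed in when it is done.

Besides the shell and the picture viewer there is one more tool, called after "Emit:" by a JSON object that holds its "api" and its "payload". arm_command: Moves the arm, as the interface text tells. Its arguments: {"type":"object","properties":{"hand":{"type":"array"},"travel":{"type":"array"},"roll":{"type":"array"},"newtons":{"type":"number"}},"required":["hand","travel","roll"]}

```bash
ls; mkdir -p pics; python3 - <<'E'
from cell import robot
import cv2,numpy as np
print(robot.get_state())
for n in("side","top"):
    cv2.imwrite(f"pics/{n}0.png",robot.grab_frame(n)); print(robot.camera_model(n))
E
```

```text
pics
{'time': 0.0, 'joint_pos': array([ 1.34202058e+00,  1.26406183e-01, -4.06072832e-02,  1.40543356e+00,
        4.99861407e-05,  1.57079363e+00]), 'qd': array([-0.00051827, -0.00054098,  0.0021108 ,  0.00135228, -0.0007521 ,
        0.00029626]), 'tau': array([ 1.02146303e-03, -4.35914505e+01,  3.52922523e+01,  1.73767121e-02,
        7.75263970e-05, -9.90476480e-06]), 'tcp_pos': array([118.95256923, 510.91486492, 230.51509191]), 'ee_rot': array([-1.19034781e-04,  1.14137230e-01,  9.93464650e-01, -8.17100506e-04]), 'force': array([-0.56472939,  0.02559245,  0.98704407]), 'moment': array([ 0.01025728,  0.01674822, -0.02293479]), 'grip_force': 0.0, 'opening': 85.61937279503233}
{'fovy': 45.40576999825916, 'cx': 310.32418302443176, 'cy': 234.5839803854186, 'pose': array([[ 9.96685792e-01, -2.97665558e-02,  7.57059064e-02,
         6.33803813e+02],
       [ 7.81654744e-02,  6.08187984e-01, -7.89935146e-01,
        -1.03817125e+03],
       [-2.25297739e-02,  7.93234725e-01,  6.08499039e-01,
         9.04216745e+02],
       [ 0.00000000e+00,  0.00000000e+00,  0.00000000e+00,
         1.00000000e+00]])}
{'fovy': 50.7606282234205, 'cx': 325.77312468498917, 'cy': 239.2561190842543, 'pose': array([[ 2.40015455e-01,  9.44160002e-01, -2.25730972e-01,
         3.13549268e+02],
       [-9.70766743e-01,  2.32927137e-01, -5.79385922e-02,
         2.10623242e+00],
       [-2.12443230e-03,  2.33038278e-01,  9.72465242e-01,
         1.13738991e+03],
       [ 0.00000000e+00,  0.00000000e+00,  0.00000000e+00,
         1.00000000e+00]])}
```

View pics/top0.png

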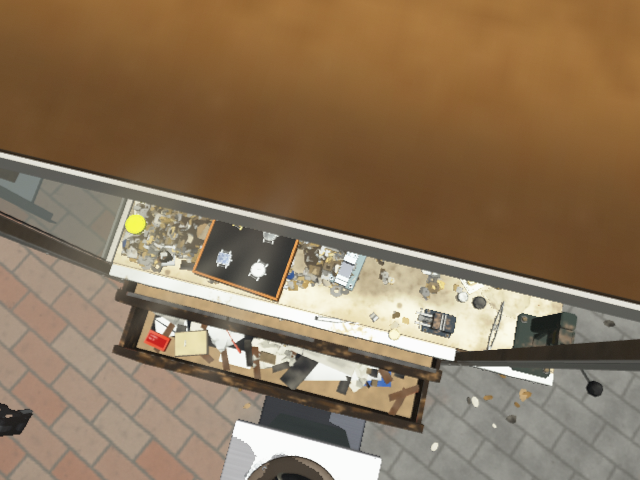

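View pics/side0.png

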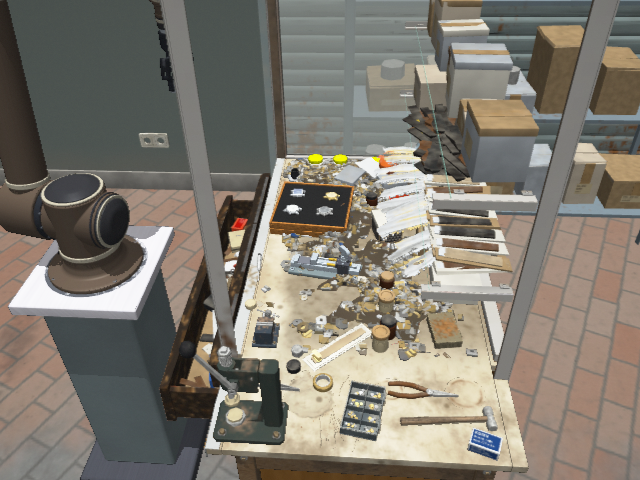

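```bash
python3 - <<'E'
import cv2
a=cv2.imread("pics/side0.png")[150:290,255:395]; b=cv2.imread("pics/top0.png")[205:305,190:370]
cv2.imwrite("pics/s1.png",cv2.resize(a,None,fx=4.2,fy=4.2,interpolation=cv2.INTER_CUBIC))
cv2.imwrite("pics/t1.png",cv2.resize(b,None,fx=4.4,fy=4.4,interpolation=cv2.INTER_CUBIC))
E
```

```text
(no output)
```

View pics/s1.png

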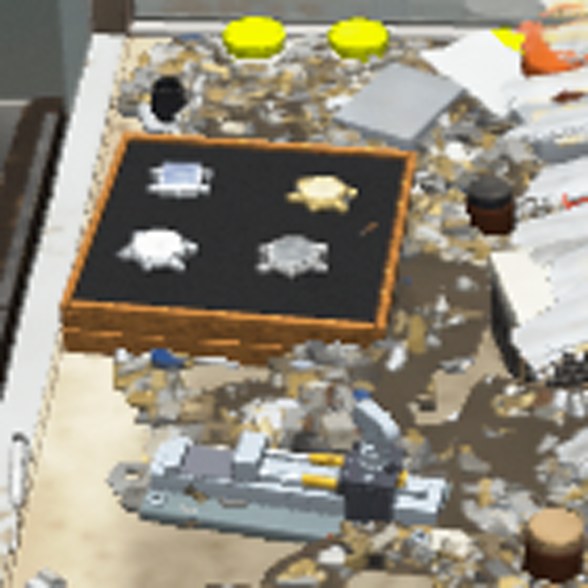

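View pics/t1.png

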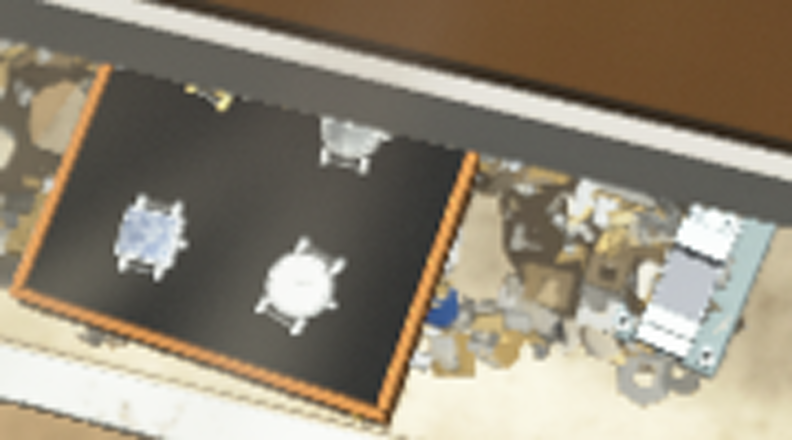

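```bash
cat > h.py <<'E'
import cv2,numpy as np,json,os
from cell import robot
def cam(n):
    m=robot.camera_model(n); f=240/np.tan(np.radians(m["fovy"]/2))
    P=np.array(m["pose"]); return np.array([[f,0,m["cx"]],[0,f,m["cy"]],[0,0,1]]),P
def proj(n,X):
    K,P=cam(n); c=(np.atleast_2d(X)-P[:3,3])@P[:3,:3]
    c=c*[1,-1,-1]; p=c@K.T; return p[:,:2]/p[:,2:]
def ray(n,uv):
    K,P=cam(n); d=np.linalg.inv(K)@[uv[0],uv[1],1]; return P[:3,3],P[:3,:3]@(d*[1,-1,-1])
def onz(n,uv,z):
    o,d=ray(n,uv); return o+d*(z-o[2])/d[2]
def tri(a,b): # side uv, top uv
    o1,d1=ray("side",a);o2,d2=ray("top",b)
    s=np.linalg.lstsq(np.c_[d1,-d2],o2-o1,rcond=None)[0]
    p,q=o1+d1*s[0],o2+d2*s[1]; return (p+q)/2,np.linalg.norm(p-q)
def rect(img,n,z,x0,x1,y0,y1,s): # bird's eye: up=+x, left=+y, s px/mm
    W=np.array([[x1,y1,z],[x1,y0,z],[x0,y0,z],[x0,y1,z]],float)
    w,h=int((y1-y0)*s),int((x1-x0)*s)
    H=cv2.getPerspectiveTransform(proj(n,W).astype(np.float32),np.float32([[0,0],[w,0],[w,h],[0,h]]))
    return cv2.warpPerspective(img,H,(w,h),flags=cv2.INTER_CUBIC)
E
python3 - <<'E'
from h import *
S=lambda x,y:(255+x/4.2-.4,150+y/4.2-.4); T=lambda x,y:(190+x/4.4-.4,205+y/4.4-.4)
for nm,a,b in[("watch",S(180,178),T(150,237)),("roundA",S(159,248),T(301,285)),("traycorner near R",S(378,328),T(474,155)),("traycorner front r",S(68,308),T(382,415)),("tray front l",S(128,138),T(20,292)),
 ("nest floor",S(210,461),T(684,285)),("stop",S(170,457),T(668,335))]:
    p,e=tri(a,b); print(nm,p.round(1),round(e,1))
print("screw",[onz("side",S(*q),68).round(0) for q in((360,395),(392,440),(375,420))])
s=cv2.imread("pics/side0.png")
for h in(300,500,700,900): print(h,[ (onz("top",q,h).round(0),proj("side",onz("top",q,h)).round(0)) for q in((0,158),(320,235))])
E
```

```text
watch [473.9 277.5  36.8] 3.3
roundA [468.4 196.9  37. ] 3.2
traycorner near R [584.1 137.5  14.2] 53.2
traycorner front r [416.7 141.6  28.8] 4.8
tray front l [432.4 334.8  30.2] 4.0
nest floor [516.8  10.4  20.7] 2.1
stop [491.8  12.8  20. ] 5.7
screw [array([603.,  16.,  68.]), array([622., -23.,  68.]), array([612.,  -6.,  68.])]
300 [(array([513., 648., 300.]), array([[319.,  50.]])), (array([513.,  63., 300.]), array([[301., 145.]]))]
500 [(array([466., 494., 500.]), array([[295.,  -6.]])), (array([465.,  49., 500.]), array([[272.,  57.]]))]
700 [(array([418., 340., 700.]), array([[262., -84.]])), (array([418.,  34., 700.]), array([[237., -54.]]))]
900 [(array([370., 185., 900.]), array([[ 213., -200.]])), (array([370.,  19., 900.]), array([[ 190., -199.]]))]
```

```bash
python3 - <<'E'
from h import *
s=cv2.imread("pics/side0.png");t=cv2.imread("pics/top0.png")
def g(n,im,z,x0,x1,y0,y1,k):
    r=rect(im,n,z,x0,x1,y0,y1,k)
    for x in range(int(x0),int(x1),10): cv2.line(r,(0,int((x1-x)*k)),(6 if x%50 else 16,int((x1-x)*k)),(0,0,255),1)
    for y in range(int(y0),int(y1),10): cv2.line(r,(int((y1-y)*k),0),(int((y1-y)*k),6 if y%50 else 16),(0,0,255),1)
    return r
A=np.vstack([g("top",t,40,440,510,240,310,4),g("side",s,40,440,510,240,310,4)])
B=np.hstack([g("top",t,35,470,650,-40,50,2.9),g("side",s,35,470,650,-40,50,2.9)])
M=np.zeros((600,800,3),np.uint8);M[:560,:280]=A;M[:B.shape[0],281:281+B.shape[1]]=B
cv2.imwrite("pics/m1.png",M)
E
```

```text
Traceback (most recent call last):
ValueError: could not broadcast input array from shape (522,522,3) into shape (522,519,3)
```

```bash
python3 - <<'E'
from h import *
s=cv2.imread("pics/side0.png");t=cv2.imread("pics/top0.png")
def g(n,im,z,x0,x1,y0,y1,k):
    r=rect(im,n,z,x0,x1,y0,y1,k)
    for x in range(int(x0),int(x1),10): cv2.line(r,(0,int((x1-x)*k)),(6 if x%50 else 16,int((x1-x)*k)),(0,0,255),1)
    for y in range(int(y0),int(y1),10): cv2.line(r,(int((y1-y)*k),0),(int((y1-y)*k),6 if y%50 else 16),(0,0,255),1)
    return r
A=np.vstack([g("top",t,40,440,510,240,310,4),g("side",s,40,440,510,240,310,4)])
B=np.hstack([g("top",t,35,470,650,-40,50,2.8),g("side",s,35,470,650,-40,50,2.8)])
M=np.zeros((600,800,3),np.uint8);M[:560,:280]=A;M[:B.shape[0],281:281+B.shape[1]]=B
cv2.imwrite("pics/m1.png",M)
E
```

```text
(no output)
```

View pics/m1.png

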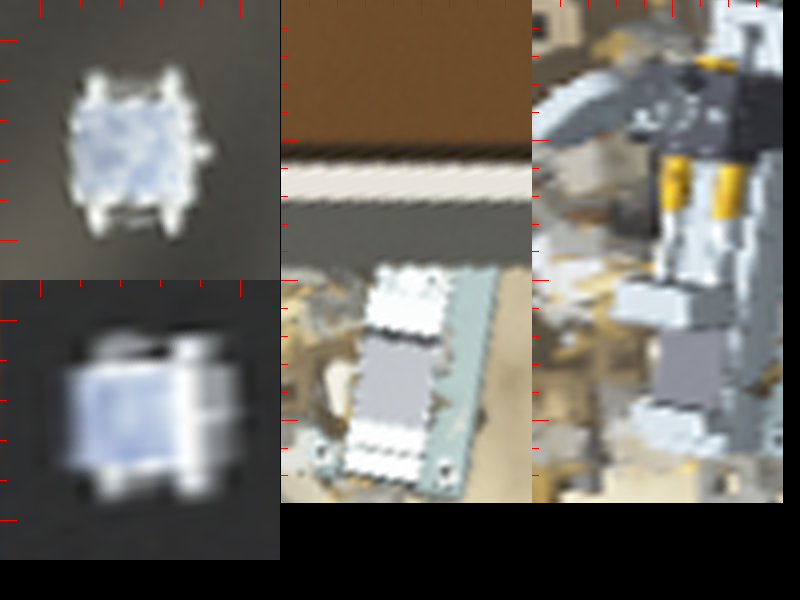

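Emit:
{"api": "arm_command", "payload": {"hand": [0.4,0.4,0.4,0.4], "travel": [[0,-0.3,0],[0,-0.7,0],[0,-1,0],[0,-1,0]], "roll": [-0.2,-0.437,-0.437,-0.437], "newtons": 30}}

```text
time: 0.5
tcp_pos: [95.7, 410.8, 231.6]
ee_rot: [-0.0, 0.0, 1.0, -0.0]
force: [0.7, 1.1, -0.0]
opening: 59.6
grip_force: 0.0
```

Emit:
{"api": "arm_command", "payload": {"hand": [0.4,0.4,0.4,0.4], "travel": [[-0.25,-0.1,0],[-0.6,-0.25,0],[-0.95,-0.35,0],[-0.95,-0.35,0]], "roll": [0,0,0,0]}}

```text
time: 0.9
tcp_pos: [194.5, 378.5, 231.0]
ee_rot: [0.0, 0.002, 1.0, -0.0]
force: [0.1, 0.0, 0.2]
opening: 59.9
grip_force: 0.0
```

Emit:
{"api": "arm_command", "payload": {"hand": [0.4,0.4,0.4,0.4], "travel": [[-0.35,-0.1,0.1],[-0.7,-0.25,0.2],[-0.95,-0.35,0.3],[-0.95,-0.35,0.3]], "roll": [0,0,0,0]}}

```text
time: 1.3
tcp_pos: [288.2, 343.2, 199.5]
ee_rot: [-0.001, 0.002, 1.0, -0.001]
force: [0.1, 0.7, -0.3]
opening: 59.9
grip_force: 0.0
```

Emit:
{"api": "arm_command", "payload": {"hand": [0.4,0.4,0.4,0.4], "travel": [[-0.35,-0.1,0.1],[-0.7,-0.25,0.2],[-0.95,-0.33,0.3],[-0.95,-0.33,0.3]], "roll": [0,0,0,0]}}

```text
time: 1.7
tcp_pos: [382.8, 310.7, 169.7]
ee_rot: [-0.001, 0.001, 1.0, -0.001]
force: [-1.5, -0.3, 0.8]
opening: 59.8
grip_force: 0.0
```

Emit:
{"api": "arm_command", "payload": {"hand": [0.4,0.4,0.4,0.4,0.4], "travel": [[-0.35,-0.1,0.1],[-0.7,-0.25,0.3],[-0.93,-0.33,0.5],[-0.93,-0.33,0.5],[-0.93,-0.33,0.5]], "roll": [0,0,0,0,0]}}

```text
time: 2.2
tcp_pos: [473.4, 278.6, 121.1]
ee_rot: [-0.001, -0.0, 1.0, -0.0]
force: [-0.8, 0.8, -0.0]
opening: 59.5
grip_force: 0.0
```

```bash
python3 - <<'E'
from h import *
s=robot.grab_frame("side");t=robot.grab_frame("top"); st=robot.get_state(); print(st["tcp_pos"],st["opening"])
cv2.imwrite("pics/side1.png",s);cv2.imwrite("pics/top1.png",t)
p=st["tcp_pos"]
for n in("side","top"): print(n,proj(n,p+np.array([[0,0,0],[0,-30,0],[0,30,0]])).round(1))
a=s[120:220,240:360];b=t[200:300,170:290]
f=lambda i:cv2.resize(i,None,fx=3.3,fy=3.3,interpolation=cv2.INTER_CUBIC)
cv2.imwrite("pics/c1.png",np.hstack([f(a),f(b)]))
E
```

```text
[473.56695232 279.06617439 122.28585592] 60.04708202797869
side [[295.6 164.9]
 [294.5 170.8]
 [296.7 159.2]]
top [[214.6 249.5]
 [228.7 252.9]
 [200.7 246. ]]
```

View pics/c1.png

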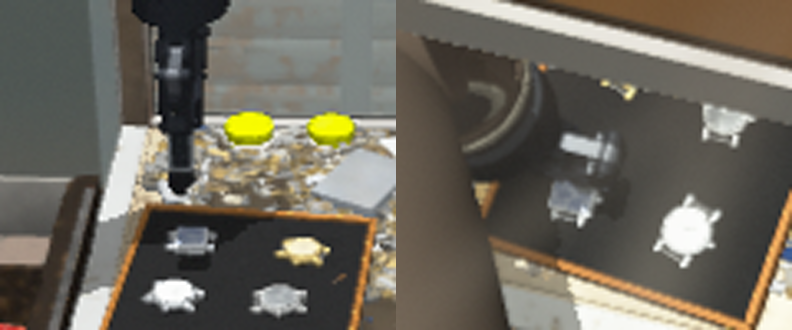

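Emit:
{"api": "arm_command", "payload": {"hand": [0.4,0.4,0.4,0.4,0.4], "travel": [[0,-0.014,0.3],[0,-0.014,0.6],[0,-0.014,0.75],[0,-0.014,0.82],[0,-0.014,0.82]], "roll": [0,0,0,0,0]}}

```text
time: 2.8
tcp_pos: [473.6, 277.1, 39.5]
ee_rot: [-0.0, -0.001, 1.0, 0.0]
force: [0.5, 0.6, 0.1]
opening: 60.0
grip_force: 0.0
```

```bash
python3 - <<'E'
from h import *
s=robot.grab_frame("side");t=robot.grab_frame("top"); st=robot.get_state(); print(st["tcp_pos"],st["opening"],st["force"])
cv2.imwrite("pics/side2.png",s);cv2.imwrite("pics/top2.png",t)
p=st["tcp_pos"]
for n in("side","top"): print(n,proj(n,p+np.array([[0,0,0],[0,-30,0],[0,30,0]])).round(1))
a=s[160:220,260:340];b=t[215:295,185:275]
f=lambda i,k:cv2.resize(i,None,fx=k,fy=k,interpolation=cv2.INTER_CUBIC)
A=f(a,4.8);B=f(b,4.4);M=np.zeros((360,800,3),np.uint8);M[:288,:384]=A;M[:352,390:786]=B
cv2.imwrite("pics/c2.png",M)
E
```

```text
[474.7404211  277.32546644  40.74972297] 59.74665048030169 [-0.34805373 -0.41123911  0.49760287]
side [[297.1 191. ]
 [296.1 197. ]
 [298.2 185.1]]
top [[223.5 257. ]
 [236.5 260.2]
 [210.5 253.8]]
```

View pics/c2.png

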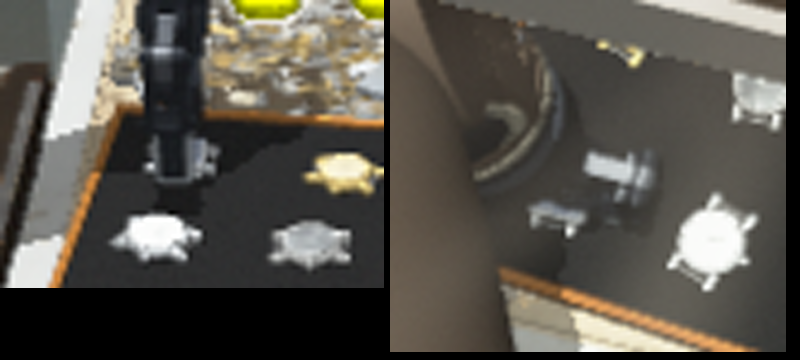

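Emit:
{"api": "arm_command", "payload": {"hand": [0.4,0.4,-1,-1,-1], "travel": [[-0.01,0,0.03],[-0.01,0,0.05],[-0.01,0,0.05],[-0.01,0,0.05],[-0.01,0,0.05]], "roll": [0,0,0,0,0], "newtons": 30}}

```text
time: 3.4
tcp_pos: [475.6, 276.7, 34.7]
ee_rot: [0.0, 0.0, 1.0, 0.0]
force: [-0.3, 0.3, 2.5]
opening: 30.9
grip_force: 29.7
```

Emit:
{"api": "arm_command", "payload": {"hand": [-1,-1,-1,-1,-1], "travel": [[0,0,0],[0,0,0],[0,0,0],[0,0,0],[0,0,0]], "roll": [0,0,0,0,0]}}

```text
time: 3.9
tcp_pos: [475.6, 276.7, 34.6]
ee_rot: [0.0, -0.0, 1.0, 0.0]
force: [-0.9, 1.1, 5.3]
opening: 30.8
grip_force: 30.0
```

Emit:
{"api": "arm_command", "payload": {"hand": [-1,-1,-1,-1,-1], "travel": [[0,0,-0.1],[0,0,-0.3],[0,0,-0.5],[0,0,-0.5],[0,0,-0.5]], "roll": [0,0,0,0,0]}}

```text
time: 4.4
tcp_pos: [475.5, 276.4, 84.3]
ee_rot: [0.0, 0.0, 1.0, -0.0]
force: [0.1, 0.1, -0.1]
opening: 30.5
grip_force: 29.8
```

```bash
python3 - <<'E'
from h import *
s=cv2.imread("pics/side0.png");t=cv2.imread("pics/top0.png")
for n,im in(("top",t),("side",s)):
    k=6;x0,x1,y0,y1=470,560,-40,50
    r=rect(im,n,25,x0,x1,y0,y1,k)
    c=proj(n,[[512,8,25]])[0]
    seed=(int((y1-onz(n,c,25)[1])*k),int((x1-onz(n,c,25)[0])*k))
    if n=="side": seed=(seed[0],seed[1]) 
    print(n,"seedcol",r[seed[1],seed[0]])
    col=cv2.medianBlur(r,9)[seed[1],seed[0]].astype(int)
    m=(np.abs(r.astype(int)-col).max(2)<22).astype(np.uint8)*255
    m=cv2.morphologyEx(m,cv2.MORPH_OPEN,np.ones((13,13)))
    _,l,st,ce=cv2.connectedComponentsWithStats(m); L=l[seed[1],seed[0]]
    cs,_=cv2.findContours((l==L).astype(np.uint8),cv2.RETR_EXTERNAL,cv2.CHAIN_APPROX_NONE)
    R=cv2.minAreaRect(max(cs,key=cv2.contourArea)); B=cv2.boxPoints(R)
    print(L,"centre",x1-R[0][1]/k,y1-R[0][0]/k,"size",np.array(R[1])/k,"ang",R[2], "centroid",x1-ce[L][1]/k,y1-ce[L][0]/k,"area",st[L,4]/k/k)
E
```

```text
top seedcol [204 199 195]
1 centre 518.7138824462891 1.9268391927083357 size [44.5866394  80.38775635] ang 9.171728134155273 centroid 516.9194700967458 -2.944946882377451 area 1600.2222222222224
side seedcol [157 146 143]
11 centre 516.6622823079427 2.5978546142578125 size [32.56756083 30.18671163] ang 8.219208717346191 centroid 516.753314965781 3.2050623993558816 area 736.0
```

```bash
python3 - <<'E'
from h import *
t=cv2.imread("pics/top0.png");s=cv2.imread("pics/side0.png")
k=6;x0,x1,y0,y1=470,560,-40,50
def fit(n,im,z,sx,sy,tol,op=13):
    r=rect(im,n,z,x0,x1,y0,y1,k); seed=(int((y1-sy)*k),int((x1-sx)*k))
    col=cv2.medianBlur(r,9)[seed[1],seed[0]].astype(int)
    m=(np.abs(r.astype(int)-col).max(2)<tol).astype(np.uint8)*255
    m=cv2.morphologyEx(m,cv2.MORPH_OPEN,np.ones((op,op)))
    _,l,st,ce=cv2.connectedComponentsWithStats(m); L=l[seed[1],seed[0]]
    cs,_=cv2.findContours((l==L).astype(np.uint8),cv2.RETR_EXTERNAL,cv2.CHAIN_APPROX_NONE)
    R=cv2.minAreaRect(max(cs,key=cv2.contourArea))
    print(n,tol,col,"centre",x1-R[0][1]/k,y1-R[0][0]/k,"size",np.array(R[1])/k,"ang",R[2],"centroid",x1-ce[L][1]/k,y1-ce[L][0]/k,"area",st[L,4]/k/k)
for tol in(10,15,20,28): fit("top",t,25,516,8.7,tol)
for tol in(14,18,26): fit("side",s,25,516,3,tol)
# watch, lug plane z 39, white/blue on black
for n,im in(("top",t),("side",s)):
    r=rect(im,n,39,440,510,240,310,6)
    g=r.max(2); m=(g>115).astype(np.uint8)
    _,l,st,ce=cv2.connectedComponentsWithStats(m); L=1+np.argmax(st[1:,4])
    x,y,w,h,_a=st[L]; print(n,"bbox x",510-(y+h)/6,510-y/6,"y",310-(x+w)/6,310-x/6,"cen",510-ce[L][1]/6,310-ce[L][0]/6)
E
```

```text
top 10 [205 198 194] centre 514.5305480957031 9.288045247395836 size [25.19024658 27.8078893 ] ang 11.003541946411133 centroid 514.6234346387855 9.343958591765606 area 627.0
top 15 [205 198 194] centre 514.7152811686198 9.386306762695312 size [27.61147563 28.85372416] ang 10.539183616638184 centroid 514.6625026692291 9.369161061285503 area 693.7777777777778
top 20 [205 198 194] centre 518.6820068359375 1.4107004801432268 size [43.35742188 80.09806824] ang 9.366509437561035 centroid 517.0969567207507 -2.925230971223449 area 1537.388888888889
top 28 [205 198 194] centre 518.9476699829102 2.1786600748697893 size [46.01901754 81.6732432 ] ang 9.563283920288086 centroid 517.3886479237713 -3.447231258414142 area 1767.5833333333333
side 14 [157 146 143] centre 517.4066975911459 5.450780232747398 size [25.87795512 27.44321187] ang 5.877392768859863 centroid 517.2881419585016 5.089295214846807 area 591.7222222222223
side 18 [157 146 143] centre 516.8021647135416 2.6314544677734375 size [32.02164459 27.81898244] ang 3.945185899734497 centroid 517.2479973436268 3.9860194523997237 area 669.25
side 26 [157 146 143] centre 515.702392578125 2.47686767578125 size [33.56397502 32.59980265] ang 8.78116226196289 centroid 516.4580788386993 2.449894751371687 area 804.9722222222222
top bbox x 450.8333333333333 493.8333333333333 y 256.6666666666667 293.5 cen 472.84082600533543 276.51928333827357
side bbox x 455.3333333333333 496.1666666666667 y 252.83333333333334 294.3333333333333 cen 475.9364979566174 273.90891054525133
```

Emit:
{"api": "arm_command", "payload": {"hand": [-1,-1,-1,-1], "travel": [[0,-0.2,-0.1],[0,-0.6,-0.15],[0,-1,-0.15],[0,-1,-0.15]], "roll": [0,0,0,0]}}

```text
time: 4.8
tcp_pos: [474.2, 172.7, 98.1]
ee_rot: [-0.001, 0.002, 1.0, -0.001]
force: [-0.6, -0.0, -0.7]
opening: 30.9
grip_force: 29.9
```

Emit:
{"api": "arm_command", "payload": {"hand": [-1,-1,-1,-1], "travel": [[-0.1,-0.35,0],[-0.2,-0.7,0],[-0.25,-1,0],[-0.25,-1,0]], "roll": [0,0,0,0]}}

```text
time: 5.2
tcp_pos: [500.2, 74.2, 98.1]
ee_rot: [-0.001, 0.002, 1.0, -0.001]
force: [0.2, -0.7, 0.5]
opening: 31.1
grip_force: 30.0
```

Emit:
{"api": "arm_command", "payload": {"hand": [-1,-1,-1,-1,-1], "travel": [[0,-0.3,0],[0,-0.55,0.1],[0,-0.65,0.3],[0,-0.65,0.45],[0,-0.65,0.45]], "roll": [0.15,0.293,0.293,0.293,0.293]}}

```text
time: 5.7
tcp_pos: [498.3, 12.0, 51.5]
ee_rot: [-0.003, 0.077, 0.997, -0.0]
force: [-1.0, 0.3, -1.0]
opening: 30.8
grip_force: 30.0
```

```bash
python3 - <<'E'
from h import *
s=robot.grab_frame("side");t=robot.grab_frame("top"); st=robot.get_state(); print(st["tcp_pos"],st["ee_rot"],st["opening"],st["force"])
cv2.imwrite("pics/side3.png",s);cv2.imwrite("pics/top3.png",t)
a=s[215:285,270:370];b=t[230:310,310:400]
f=lambda i,k:cv2.resize(i,None,fx=k,fy=k,interpolation=cv2.INTER_CUBIC)
A=f(a,4);B=f(b,4.4);M=np.zeros((360,800,3),np.uint8);M[:280,:400]=A;M[:352,402:798]=B
print(proj("side",st["tcp_pos"]),proj("top",st["tcp_pos"]))
cv2.imwrite("pics/c3.png",M)
E
```

```text
[499.9260928   12.26624932  53.8406916 ] [-7.95582485e-04  7.62193489e-02  9.97090756e-01  3.79937328e-05] 30.918595336519612 [0.17617699 0.66212927 0.3763159 ]
[[296.72946546 247.98089871]] [[342.92509224 273.48063433]]
```

View pics/c3.png

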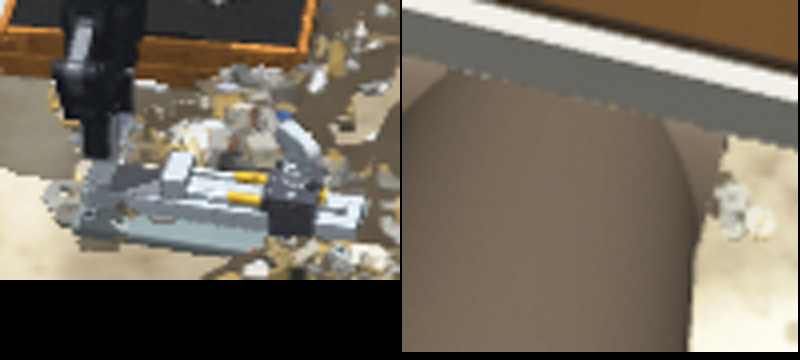

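Emit:
{"api": "arm_command", "payload": {"hand": [-1,-1,-1,-1], "travel": [[0,0,0.1],[0,0,0.18],[0,0,0.208],[0,0,0.208]], "roll": [0,0,0,0]}}

```text
time: 6.2
tcp_pos: [499.9, 11.6, 32.9]
ee_rot: [-0.001, 0.077, 0.997, -0.0]
force: [0.6, -0.6, -1.0]
opening: 30.6
grip_force: 30.0
```

Emit:
{"api": "arm_command", "payload": {"hand": [-1,-1,-1,-1], "travel": [[-0.03,0,0],[-0.06,0,0],[-0.09,0,0],[-0.09,0,0]], "roll": [0,0,0,0]}}

```text
time: 6.6
tcp_pos: [510.0, 10.0, 33.7]
ee_rot: [0.0, 0.077, 0.997, 0.0]
force: [-0.7, -0.3, -1.4]
opening: 30.8
grip_force: 30.0
```

Emit:
{"api": "arm_command", "payload": {"hand": [-1,-1,-1], "travel": [[-0.02,0,0],[-0.03,0,0],[-0.03,0,0]], "roll": [0,0,0]}}

```text
time: 6.9
tcp_pos: [512.4, 9.6, 33.5]
ee_rot: [0.0, 0.077, 0.997, 0.0]
force: [-0.4, -0.1, -0.0]
opening: 31.1
grip_force: 30.0
```

Emit:
{"api": "arm_command", "payload": {"hand": [-1,-1,-1], "travel": [[-0.02,0,0],[-0.03,0,0],[-0.03,0,0]], "roll": [0,0,0]}}

```text
time: 7.2
tcp_pos: [514.9, 9.3, 33.4]
ee_rot: [-0.0, 0.077, 0.997, 0.0]
force: [-1.3, 0.8, -0.4]
opening: 30.5
grip_force: 30.0
```

Emit:
{"api": "arm_command", "payload": {"hand": [-1,-1,-1], "travel": [[-0.02,0,0],[-0.02,0,0],[-0.02,0,0]], "roll": [0,0,0]}}

```text
time: 7.5
tcp_pos: [516.2, 9.1, 33.2]
ee_rot: [-0.001, 0.077, 0.997, 0.0]
force: [-5.2, 0.5, 1.6]
opening: 30.8
grip_force: 30.1
```

Emit:
{"api": "arm_command", "payload": {"hand": [-1,-1,-1], "travel": [[-0.02,0,0],[-0.02,0,0],[-0.02,0,0]], "roll": [0,0,0]}}

```text
time: 7.8
tcp_pos: [518.3, 8.7, 33.2]
ee_rot: [-0.001, 0.077, 0.997, 0.0]
force: [-4.4, 0.7, 2.4]
opening: 30.6
grip_force: 30.1
```

Emit:
{"api": "arm_command", "payload": {"hand": [-1,-1,-1], "travel": [[-0.02,0,0],[-0.02,0,0],[-0.02,0,0]], "roll": [0,0,0]}}

```text
time: 8.1
tcp_pos: [520.4, 8.4, 33.2]
ee_rot: [-0.001, 0.077, 0.997, 0.0]
force: [-5.4, 1.0, 1.3]
opening: 30.8
grip_force: 30.1
```

Emit:
{"api": "arm_command", "payload": {"hand": [-1,-1,-1,-1], "travel": [[-0.02,0,0],[-0.04,0,0],[-0.055,0,0],[-0.055,0,0]], "roll": [0,0,0,0]}}

```text
time: 8.5
tcp_pos: [525.7, 7.5, 33.2]
ee_rot: [-0.001, 0.077, 0.997, 0.0]
force: [-5.4, -0.1, 1.9]
opening: 30.7
grip_force: 30.1
```

Emit:
{"api": "arm_command", "payload": {"hand": [-1,-1,-1,-1], "travel": [[0,0,0.02],[0,0,0.04],[0,0,0.05],[0,0,0.05]], "roll": [0,0,0,0]}}

```text
time: 8.9
tcp_pos: [525.4, 7.5, 28.1]
ee_rot: [-0.001, 0.077, 0.997, 0.0]
force: [-5.2, 1.8, 1.7]
opening: 31.0
grip_force: 30.1
```

Emit:
{"api": "arm_command", "payload": {"hand": [-1,-1,-1,-1], "travel": [[0,0,0.01],[0,0,0.02],[0,0,0.02],[0,0,0.02]], "roll": [0,0,0,0]}}

```text
time: 9.3
tcp_pos: [525.5, 7.6, 26.1]
ee_rot: [-0.001, 0.077, 0.997, -0.0]
force: [-6.1, 1.8, 1.5]
opening: 31.2
grip_force: 30.1
```

Emit:
{"api": "arm_command", "payload": {"hand": [-1,-1,-1], "travel": [[0,0,0.005],[0,0,0.008],[0,0,0.008]], "roll": [0,0,0]}}

```text
time: 9.6
tcp_pos: [525.5, 7.5, 25.7]
ee_rot: [-0.001, 0.077, 0.997, 0.0]
force: [-6.5, 0.7, 3.8]
opening: 31.0
grip_force: 30.3
```

Emit:
{"api": "arm_command", "payload": {"hand": [-1,-1,-1], "travel": [[0,0,0.003],[0,0,0.005],[0,0,0.005]], "roll": [0,0,0]}}

```text
time: 9.9
tcp_pos: [525.6, 7.5, 25.6]
ee_rot: [-0.001, 0.077, 0.997, 0.0]
force: [-8.6, 0.7, 7.9]
opening: 30.7
grip_force: 30.5
```

Emit:
{"api": "arm_command", "payload": {"hand": [0.1,0.1,0.1,0.1,0.1], "travel": [[0,0,0],[0,0,0],[0,0,0],[0,0,0],[0,0,0]], "roll": [0,0,0,0,0]}}

```text
time: 10.4
tcp_pos: [526.8, 7.4, 25.2]
ee_rot: [0.0, 0.077, 0.997, -0.0]
force: [-0.3, 0.0, -0.6]
opening: 46.9
grip_force: 0.0
```

Emit:
{"api": "arm_command", "payload": {"hand": [0.1,0.1,0.1,0.1,0.1], "travel": [[0,0,-0.1],[0,0,-0.3],[0,0,-0.6],[0,0,-0.9],[0,0,-0.9]], "roll": [0,0,0,0,0]}}

```text
time: 10.9
tcp_pos: [529.2, 7.5, 120.3]
ee_rot: [0.004, 0.077, 0.997, 0.0]
force: [0.9, 0.0, 0.8]
opening: 47.2
grip_force: 0.0
```

Emit:
{"api": "arm_command", "payload": {"hand": [0.1,0.1,0.1,0.1], "travel": [[0,0.3,0],[0,0.6,0],[0,1,0],[0,1,0]], "roll": [0,0,0,0]}}

```text
time: 11.3
tcp_pos: [542.3, 109.7, 115.0]
ee_rot: [0.0, 0.075, 0.997, 0.001]
force: [0.0, -1.2, -0.5]
opening: 46.9
grip_force: 0.0
```

```bash
python3 - <<'E'
from h import *
s=robot.grab_frame("side");t=robot.grab_frame("top"); st=robot.get_state(); print(st["tcp_pos"],st["ee_rot"],st["opening"],st["force"],st["joint_pos"])
cv2.imwrite("pics/side4.png",s);cv2.imwrite("pics/top4.png",t)
r=lambda n,i,z:rect(i,n,z,470,650,-40,55,3.3)
B=np.hstack([rect(t,"top",36,475,565,-40,50,4.3),rect(s,"side",36,475,565,-40,50,4.3)])
a=cv2.resize(s[235:280,270:370],None,fx=4.3,fy=4.3,interpolation=cv2.INTER_CUBIC)
M=np.zeros((390+194,780,3),np.uint8);M[:387,:774]=B[:387,:774];M[388:388+a.shape[0],:a.shape[1]]=a[:194]
cv2.imwrite("pics/c4.png",M)
E
```

```text
[541.57854223 106.81698308 114.88174328] [-3.21269657e-04  7.56983448e-02  9.97130673e-01 -2.79399173e-04] 47.0006786788453 [ 0.04896996 -0.56809747  0.186846  ] [ 1.94929520e-01  2.01537488e-01 -2.05621638e-01  1.16440577e+00
 -3.66629946e-04  3.46471328e-01]
```

View pics/c4.png

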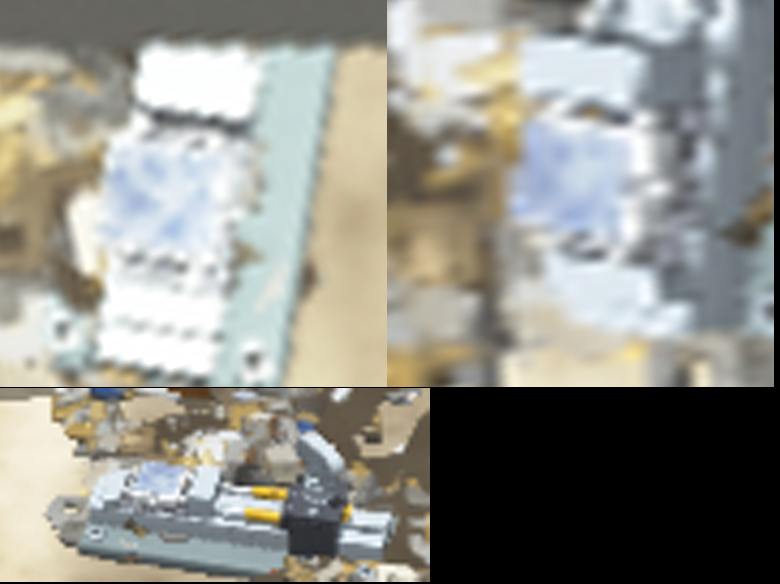

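```bash
python3 - <<'E'
from h import *
t0=cv2.imread("pics/top0.png");t=cv2.imread("pics/top4.png")
psi=np.radians(-8.74); ex=np.array([np.cos(psi),np.sin(psi),0]); ey=np.array([-np.sin(psi),np.cos(psi),0])
# nominal top-camera nest: TCP nest (523.4,7.8) minus top bias x 3.5
o=np.array([519.5,8,0])
def prof(im,z,xs,ys):
    P=np.array([[o+ex*x+ey*y+[0,0,z] for y in ys] for x in xs]); uv=proj("top",P.reshape(-1,3)).astype(np.float32).reshape(len(xs),len(ys),2)
    return cv2.remap(im,uv[...,0],uv[...,1],cv2.INTER_LINEAR).mean(0).astype(int)
ys=np.arange(24,-26,-2.)
print("y",ys.astype(int).tolist())
for nm,im,z,xs in(("jaw0",t0,41,np.arange(16,24)),("jaw4",t,41,np.arange(23,30)),("stop0",t0,30.5,np.arange(-30,-22)),("floor0",t0,25,np.arange(-15,5)),("dial4",t,45,np.arange(-8,8))):
    p=prof(im,z,xs,ys); print(nm,"B",p[:,0].tolist(),"\n   R",p[:,2].tolist())
# dial relative to watch in tray
P=None
for im,c,w in((t0,(472,276.5),0),):
    r=rect(im,"top",45,440,510,240,310,6); d=(r[...,0].astype(int)-r[...,2]>25).astype(np.uint8); d=cv2.morphologyEx(d,cv2.MORPH_CLOSE,np.ones((15,15)))
    _,l,st,ce=cv2.connectedComponentsWithStats(d);L=1+np.argmax(st[1:,4]);print("dial0 z45",510-ce[L][1]/6,310-ce[L][0]/6,st[L]/6)
r=rect(t,"top",45,475,565,-40,50,6); d=(r[...,0].astype(int)-r[...,2]>25).astype(np.uint8);d=cv2.morphologyEx(d,cv2.MORPH_CLOSE,np.ones((15,15)))
_,l,st,ce=cv2.connectedComponentsWithStats(d);L=1+np.argmax(st[1:,4]);c=np.array([565-ce[L][1]/6,50-ce[L][0]/6,0]);print("dial4",c,st[L]/6,"holder",(c-o)@ex,(c-o)@ey)
E
```

```text
y [24, 22, 20, 18, 16, 14, 12, 10, 8, 6, 4, 2, 0, -2, -4, -6, -8, -10, -12, -14, -16, -18, -20, -22, -24]
jaw0 B [128, 128, 130, 127, 126, 190, 245, 251, 251, 251, 251, 251, 251, 251, 251, 251, 251, 251, 243, 206, 191, 198, 199, 199, 200] 
   R [152, 141, 137, 134, 135, 191, 242, 249, 248, 249, 249, 248, 249, 249, 249, 249, 249, 249, 240, 197, 175, 181, 182, 182, 182]
jaw4 B [110, 116, 121, 119, 111, 192, 250, 254, 254, 254, 254, 254, 254, 254, 254, 254, 254, 254, 250, 222, 208, 216, 217, 217, 217] 
   R [124, 127, 131, 130, 124, 192, 247, 253, 253, 252, 253, 252, 253, 253, 253, 253, 253, 253, 248, 213, 192, 197, 198, 198, 198]
stop0 B [134, 108, 93, 94, 115, 203, 244, 244, 241, 241, 241, 245, 243, 241, 247, 242, 242, 245, 232, 201, 196, 201, 206, 208, 207] 
   R [140, 123, 113, 121, 138, 205, 242, 241, 238, 240, 239, 243, 242, 240, 245, 241, 240, 244, 229, 190, 178, 184, 189, 192, 190]
floor0 B [162, 191, 193, 174, 154, 175, 199, 204, 204, 204, 204, 204, 204, 204, 204, 205, 205, 205, 199, 162, 158, 176, 190, 198, 201] 
   R [183, 211, 214, 199, 177, 179, 191, 194, 194, 194, 194, 194, 194, 194, 194, 195, 195, 195, 189, 160, 158, 169, 178, 182, 188]
dial4 B [134, 146, 152, 199, 227, 229, 229, 228, 228, 232, 237, 239, 238, 238, 238, 241, 245, 241, 223, 211, 198, 191, 210, 217, 217] 
   R [169, 184, 187, 208, 211, 199, 199, 196, 194, 202, 213, 220, 214, 212, 213, 220, 234, 236, 219, 208, 197, 184, 193, 198, 199]
dial0 z45 471.8343420872658 276.9989228559705 [  21.16666667   27.5          23.83333333   21.83333333 1624.66666667]
dial4 [517.28883844  13.91065078   0.        ] [  25.16666667   37.5          23.33333333   20.83333333 1468.33333333] holder -3.083614252443115 5.5060286207844555
```

```bash
python3 - <<'E'
from h import *
t0=cv2.imread("pics/top0.png");t=cv2.imread("pics/top4.png");s0=cv2.imread("pics/side0.png");s=cv2.imread("pics/side4.png")
def prof(n,im,o,psi,z,xs,ys):
    psi=np.radians(psi);ex=np.array([np.cos(psi),np.sin(psi),0]); ey=np.array([-np.sin(psi),np.cos(psi),0])
    P=np.array([[np.array([*o,z])+ex*x+ey*y for y in ys] for x in xs]); uv=proj(n,P.reshape(-1,3)).astype(np.float32).reshape(len(xs),len(ys),2)
    return cv2.remap(im,uv[...,0],uv[...,1],cv2.INTER_CUBIC).mean(0)
ys=np.arange(26,-26,-2.);print("y",ys.astype(int).tolist())
for nm,x in(("body",np.arange(-8,8)),("lug+",np.arange(16,20)),("lug-",np.arange(-20,-16))):
    p=prof("top",t0,(472.3,276.5),0,42 if nm=="body" else 39,x,ys);print(nm,p[:,0].astype(int).tolist(),(p[:,0]-p[:,2]).astype(int).tolist())
p=prof("top",t,(519.5,8),-8.74,42,np.arange(-8,8),ys);print("nest",p[:,0].astype(int).tolist(),(p[:,0]-p[:,2]).astype(int).tolist())
# side view, jaw (41) , watch
p=prof("side",s0,(475.7,276.5),0,42,np.arange(-8,8),ys);print("side tray",p[:,0].astype(int).tolist(),(p[:,0]-p[:,2]).astype(int).tolist())
p=prof("side",s,(523.4,8),-8.74,42,np.arange(-8,8),ys);print("side nest",p[:,0].astype(int).tolist(),(p[:,0]-p[:,2]).astype(int).tolist())
p=prof("side",s,(523.4,8),-8.74,41,np.arange(23,28),ys);print("side jaw",p[:,0].astype(int).tolist())
p=prof("side",s0,(523.4,8),-8.74,41,np.arange(15,20),ys);print("side jaw0",p[:,0].astype(int).tolist())
E
```

```text
y [26, 24, 22, 20, 18, 16, 14, 12, 10, 8, 6, 4, 2, 0, -2, -4, -6, -8, -10, -12, -14, -16, -18, -20, -22, -24]
body [72, 73, 73, 75, 71, 101, 179, 200, 203, 202, 201, 206, 213, 220, 220, 220, 221, 225, 230, 236, 213, 150, 109, 82, 65, 66] [-9, -9, -10, -10, -10, -8, 10, 23, 25, 26, 29, 27, 25, 24, 25, 28, 30, 25, 19, 8, 1, -2, -4, -6, -6, -6]
lug+ [65, 65, 65, 66, 67, 67, 61, 140, 210, 180, 120, 108, 109, 106, 106, 109, 144, 216, 205, 119, 71, 73, 72, 71, 71, 71] [-6, -6, -7, -8, -8, -9, -9, -3, 0, -1, -5, -8, -8, -7, -8, -8, -6, -1, -1, -4, -10, -8, -8, -9, -7, -8]
lug- [83, 83, 83, 83, 83, 82, 79, 110, 210, 176, 114, 90, 101, 112, 102, 94, 83, 194, 191, 102, 60, 62, 62, 62, 62, 62] [-12, -12, -11, -12, -12, -11, -11, -8, -2, -3, -6, -6, -4, -4, -5, -4, -2, -1, -2, -3, -5, -5, -5, -5, -4, -5]
nest [115, 137, 150, 152, 208, 231, 228, 229, 228, 228, 233, 237, 239, 237, 238, 238, 241, 247, 242, 222, 211, 197, 189, 212, 218, 217] [-34, -35, -37, -34, -5, 20, 31, 30, 33, 35, 30, 22, 19, 25, 26, 25, 21, 10, 3, 4, 3, 0, 6, 17, 18, 17]
side tray [47, 47, 44, 44, 50, 56, 82, 129, 177, 211, 214, 209, 215, 218, 221, 221, 221, 223, 226, 235, 250, 251, 229, 197, 166, 152] [2, 1, 0, 0, 2, 5, 12, 23, 33, 42, 45, 44, 42, 39, 38, 41, 41, 38, 34, 24, 12, 2, 0, 4, 6, 6]
side nest [77, 92, 114, 116, 96, 83, 84, 91, 95, 103, 141, 191, 214, 215, 216, 218, 221, 225, 226, 227, 227, 230, 226, 223, 228, 218] [-28, -31, -27, -33, -45, -47, -42, -43, -50, -49, -21, 22, 44, 45, 44, 44, 41, 39, 38, 39, 39, 37, 35, 24, 9, 4]
side jaw [238, 229, 214, 201, 185, 172, 168, 172, 200, 233, 247, 242, 241, 240, 239, 239, 240, 241, 240, 239, 244, 231, 199, 156, 137, 129]
side jaw0 [209, 218, 209, 188, 160, 133, 123, 117, 139, 193, 236, 244, 237, 235, 234, 235, 237, 236, 234, 234, 242, 248, 206, 148, 123, 123]
```

Emit:
{"api": "arm_command", "payload": {"hand": [0.1,0.1,0.1,0.1], "travel": [[0.01,-0.3,0],[0.025,-0.7,0],[0.025,-1,0],[0.025,-1,0]], "roll": [0,0,0,0]}}

```text
time: 11.8
tcp_pos: [523.0, 4.0, 115.2]
ee_rot: [-0.0, 0.079, 0.997, -0.001]
force: [-0.4, 0.1, 0.5]
opening: 47.0
grip_force: 0.0
```

Emit:
{"api": "arm_command", "payload": {"hand": [0.1,0.1,0.1,0.1,0.1], "travel": [[0,0,0.3],[0,0,0.6],[0,0,0.8],[0,0,0.89],[0,0,0.89]], "roll": [0,0,0,0,0]}}

```text
time: 12.3
tcp_pos: [523.1, 7.6, 25.1]
ee_rot: [-0.001, 0.077, 0.997, -0.0]
force: [-0.1, -0.1, -0.0]
opening: 47.1
grip_force: 0.0
```

Emit:
{"api": "arm_command", "payload": {"hand": [-1,-1,-1,-1,-1], "travel": [[0,0,0],[0,0,0],[0,0,0],[0,0,0],[0,0,0]], "roll": [0,0,0,0,0], "newtons": 25}}

```text
time: 12.8
tcp_pos: [524.8, 7.9, 27.2]
ee_rot: [0.001, 0.077, 0.997, 0.0]
force: [-1.3, 0.2, 6.1]
opening: 31.0
grip_force: 25.5
```

Emit:
{"api": "arm_command", "payload": {"hand": [-1,-1,-1,-1,-1], "travel": [[0,-0.01,0],[0,-0.02,0],[0,-0.03,0],[0,-0.034,0],[0,-0.034,0]], "roll": [0,0,0,0,0]}}

```text
time: 13.3
tcp_pos: [524.6, 6.6, 27.3]
ee_rot: [0.001, 0.076, 0.997, 0.003]
force: [-1.6, 7.8, 5.5]
opening: 30.9
grip_force: 26.4
```

Emit:
{"api": "arm_command", "payload": {"hand": [-1,-1,-1,-1,-1], "travel": [[0,0,-0.015],[0,-0.01,-0.015],[0,-0.02,-0.015],[0,-0.02,-0.015],[0,-0.02,-0.015]], "roll": [0,0,0,0,0]}}

```text
time: 13.8
tcp_pos: [523.8, 3.8, 28.1]
ee_rot: [0.0, 0.076, 0.997, 0.002]
force: [0.3, 4.2, 1.1]
opening: 31.2
grip_force: 25.7
```

```bash
python3 - <<'E'
from h import *
st=robot.get_state(); print(st["tcp_pos"],st["ee_rot"],st["opening"],st["force"],st["moment"],st["grip_force"])
E
```

```text
[523.81673805   3.80109511  28.10875014] [4.77654212e-04 7.62467479e-02 9.97087705e-01 1.52095798e-03] 31.167553379046684 [0.25342924 4.20777956 1.08419142] [ 1.11728050e+00 -3.89142143e-04 -3.88479097e-02] 25.721209619077854
```

Emit:
{"api": "arm_command", "payload": {"hand": [-1,-1,-1], "travel": [[0,0.005,0.01],[0,0.005,0.02],[0,0.005,0.02]], "roll": [0,0,0]}}

```text
time: 14.1
tcp_pos: [524.0, 3.6, 27.2]
ee_rot: [0.001, 0.076, 0.997, 0.001]
force: [-2.3, 3.9, 9.4]
opening: 31.0
grip_force: 26.3
```

Emit:
{"api": "arm_command", "payload": {"hand": [0.1,0.1,0.1,0.1,0.1], "travel": [[0,0,0],[0,0,0],[0,0,0],[0,0,0],[0,0,0]], "roll": [0,0,0,0,0]}}

```text
time: 14.6
tcp_pos: [523.3, 2.9, 25.5]
ee_rot: [-0.0, 0.077, 0.997, -0.0]
force: [0.2, -0.3, -0.5]
opening: 46.9
grip_force: 0.0
```

Emit:
{"api": "arm_command", "payload": {"hand": [0.1,0.1,0.1,0.1,0.1], "travel": [[0,0,-0.1],[0,0,-0.3],[0,0,-0.6],[0,0,-0.9],[0,0,-0.9]], "roll": [0,0,0,0,0]}}

```text
time: 15.1
tcp_pos: [526.0, 3.0, 120.8]
ee_rot: [0.004, 0.077, 0.997, 0.0]
force: [0.6, 0.5, 0.4]
opening: 46.8
grip_force: 0.0
```

Emit:
{"api": "arm_command", "payload": {"hand": [0.1,0.1,0.1,0.1], "travel": [[0,0.3,0],[0,0.6,0],[0,1,0],[0,1,0]], "roll": [0,0,0,0]}}

```text
time: 15.5
tcp_pos: [539.1, 105.2, 115.5]
ee_rot: [0.0, 0.075, 0.997, 0.001]
force: [-0.1, -1.1, 0.2]
opening: 47.1
grip_force: 0.0
```

```bash
cat >> h.py <<'E'
def prof(n,im,o,psi,z,xs,ys):
    psi=np.radians(psi);ex=np.array([np.cos(psi),np.sin(psi),0]); ey=np.array([-np.sin(psi),np.cos(psi),0])
    P=np.array([[np.array([*o,z])+ex*x+ey*y for y in ys] for x in xs]); uv=proj(n,P.reshape(-1,3)).astype(np.float32).reshape(len(xs),len(ys),2)
    return cv2.remap(im,uv[...,0],uv[...,1],cv2.INTER_CUBIC)
E
python3 - <<'E'
from h import *
s=robot.grab_frame("side");t=robot.grab_frame("top");cv2.imwrite("pics/side5.png",s);cv2.imwrite("pics/top5.png",t)
t4=cv2.imread("pics/top4.png");s4=cv2.imread("pics/side4.png");t0=cv2.imread("pics/top0.png")
ys=np.arange(26,-26,-2.);print("y",ys.astype(int).tolist())
for nm,im in(("4",t4),("5",t)):
    p=prof("top",im,(519.5,8),-8.74,34,np.arange(-8,8),ys).mean(0);print("top"+nm,p[:,0].astype(int).tolist(),(p[:,0]-p[:,2]).astype(int).tolist())
for nm,im in(("4",s4),("5",s)):
    p=prof("side",im,(523.4,8),-8.74,34,np.arange(-8,8),ys).mean(0);print("side"+nm,(p[:,0]-p[:,2]).astype(int).tolist())
p=prof("top",t0,(472.3,276.5),0,43,np.arange(-8,8),ys).mean(0);print("tray",(p[:,0]-p[:,2]).astype(int).tolist())
# x profile through side view at lug/jaw heights
xs=np.arange(-45,50,2.5);print("x",xs.tolist())
for nm,im in(("4",s4),("5",s)): print("jaw x",nm,prof("side",im,(523.4,8),-8.74,41,xs,np.arange(-10,4)).mean(1)[:,2].astype(int).tolist())
a=cv2.resize(s[235:280,270:370],None,fx=5,fy=5,interpolation=cv2.INTER_CUBIC)
b=rect(t,"top",34,475,565,-40,50,4)
M=np.zeros((600,520,3),np.uint8);M[:225,:500]=a;M[230:590,:360]=b
cv2.imwrite("pics/c5.png",M)
E
```

```text
y [26, 24, 22, 20, 18, 16, 14, 12, 10, 8, 6, 4, 2, 0, -2, -4, -6, -8, -10, -12, -14, -16, -18, -20, -22, -24]
top4 [115, 149, 159, 169, 221, 230, 229, 229, 228, 229, 234, 237, 239, 237, 238, 239, 243, 248, 240, 219, 206, 195, 191, 213, 218, 217] [-33, -33, -33, -27, 1, 23, 31, 31, 33, 34, 29, 22, 22, 28, 27, 25, 20, 9, 3, 4, 2, 2, 8, 17, 18, 17]
top5 [115, 149, 161, 160, 152, 149, 210, 232, 228, 228, 227, 229, 234, 238, 239, 239, 237, 239, 242, 247, 237, 212, 196, 214, 218, 217] [-33, -32, -32, -33, -34, -25, 0, 20, 32, 32, 34, 34, 28, 21, 21, 25, 28, 24, 20, 10, 5, 2, 6, 16, 18, 18]
side4 [-46, -42, -44, -51, -55, -38, 6, 40, 47, 46, 46, 43, 38, 35, 36, 38, 37, 36, 27, 13, 4, 4, 6, 5, 6, 9]
side5 [-47, -43, -44, -49, -53, -52, -50, -35, 3, 38, 47, 45, 47, 43, 37, 35, 37, 40, 41, 38, 27, 13, 5, 5, 6, 5]
tray [-9, -9, -10, -10, -10, -9, 7, 22, 25, 26, 29, 27, 25, 23, 25, 28, 30, 26, 19, 9, 1, -1, -4, -6, -7, -6]
x [-45.0, -42.5, -40.0, -37.5, -35.0, -32.5, -30.0, -27.5, -25.0, -22.5, -20.0, -17.5, -15.0, -12.5, -10.0, -7.5, -5.0, -2.5, 0.0, 2.5, 5.0, 7.5, 10.0, 12.5, 15.0, 17.5, 20.0, 22.5, 25.0, 27.5, 30.0, 32.5, 35.0, 37.5, 40.0, 42.5, 45.0, 47.5]
jaw x 4 [226, 219, 202, 174, 189, 197, 206, 213, 212, 202, 190, 187, 177, 189, 185, 180, 173, 172, 176, 182, 181, 177, 187, 210, 220, 175, 177, 223, 222, 223, 224, 204, 107, 142, 153, 122, 116, 129]
jaw x 5 [226, 219, 203, 174, 189, 197, 206, 214, 213, 203, 189, 188, 169, 165, 187, 182, 173, 167, 155, 165, 161, 171, 181, 213, 212, 188, 182, 222, 222, 223, 224, 204, 107, 143, 154, 123, 116, 129]
```

```bash
python3 - <<'E'
from h import *
s=cv2.imread("pics/side5.png");s0=cv2.imread("pics/side0.png")
k=12;x0,y0=322,236
a=cv2.resize(s[236:270,322:362],None,fx=k,fy=k,interpolation=cv2.INTER_CUBIC)
for u in range(0,40,5): cv2.line(a,(u*k,0),(u*k,8),(0,0,255),1)
for v in range(0,34,5): cv2.line(a,(0,v*k),(8,v*k),(0,0,255),1)
C=np.array([612.4,-8.7,68.])
print("proj centre",proj("side",C), "top",proj("side",C+[0,0,9]),"dx10",proj("side",C+[10,0,0])-proj("side",C),"dy10",proj("side",C+[0,10,0])-proj("side",C),"dz10",proj("side",C+[0,0,10])-proj("side",C))
print("sheet", onz("side",(378,225),40),onz("side",(430,215),150))
cv2.imwrite("pics/c6.png",a)
E
```

```text
proj centre [[344.11765584 250.43149437]] top [[344.16981069 247.39050964]] dx10 [[4.34127716 0.13814599]] dy10 [[ 0.13627157 -2.71415971]] dz10 [[ 0.05797659 -3.38043238]]
sheet [693.61246766 131.62364514  40.        ] [802.63874637  26.01665422 150.        ]
```

View pics/c6.png

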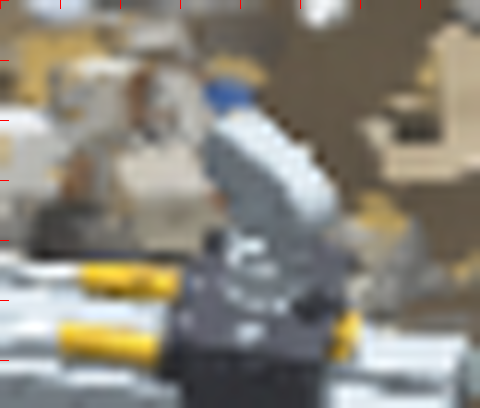

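Emit:
{"api": "arm_command", "payload": {"hand": [0.1,0.1,0.1,0.1], "travel": [[0,0,0],[0,0,0],[0,0,0],[0,0,0]], "roll": [-0.27,-0.54,-0.81,-1]}}

```text
time: 16.0
tcp_pos: [538.3, 100.4, 115.6]
ee_rot: [-0.0, -0.186, 0.983, -0.0]
force: [-0.3, 0.7, 0.2]
opening: 47.0
grip_force: 0.0
```

Emit:
{"api": "arm_command", "payload": {"hand": [0.1,0.1,0.1,0.1], "travel": [[0,0,0],[0,0,0],[0,0,0],[0,0,0]], "roll": [-0.27,-0.54,-0.81,-1]}}

```text
time: 16.4
tcp_pos: [538.3, 100.3, 115.6]
ee_rot: [-0.0, -0.434, 0.901, -0.0]
force: [0.4, -0.5, 1.0]
opening: 46.7
grip_force: 0.0
```

Emit:
{"api": "arm_command", "payload": {"hand": [0.1,0.1,0.1,0.1], "travel": [[0,0,0],[0,0,0],[0,0,0],[0,0,0]], "roll": [-0.27,-0.54,-0.81,-1]}}

```text
time: 16.8
tcp_pos: [538.3, 100.3, 115.6]
ee_rot: [-0.0, -0.652, 0.758, -0.0]
force: [-0.8, 0.6, -0.7]
opening: 46.8
grip_force: 0.0
```

Emit:
{"api": "arm_command", "payload": {"hand": [0.1,0.1,0.1,0.1], "travel": [[0,0,0],[0,0,0],[0,0,0],[0,0,0]], "roll": [-0.27,-0.54,-0.81,-1]}}

```text
time: 17.2
tcp_pos: [538.3, 100.3, 115.6]
ee_rot: [0.0, 0.826, -0.564, -0.0]
force: [-1.4, 1.5, -0.9]
opening: 46.9
grip_force: 0.0
```

Emit:
{"api": "arm_command", "payload": {"hand": [0.1,0.1,0.1,0.1], "travel": [[0,0,0],[0,0,0],[0,0,0],[0,0,0]], "roll": [-0.2,-0.36,-0.36,-0.36]}}

```text
time: 17.6
tcp_pos: [538.5, 100.9, 115.7]
ee_rot: [0.0, 0.874, -0.486, -0.0]
force: [0.5, -0.9, 0.8]
opening: 46.9
grip_force: 0.0
```

```bash
cat >> h.py <<'E'
from scipy.spatial.transform import Rotation
def axes(q): return Rotation.from_quat([q[1],q[2],q[3],q[0]]).as_matrix()
def rep(target=None):
    st=robot.get_state(); R=axes(st["ee_rot"]); print("t",st["time"],"tcp",st["tcp_pos"].round(2),"yang",np.degrees(np.arctan2(R[1,1],R[0,1])).round(2),"F",st["force"].round(1),"M",st["moment"].round(3),"open",round(st["opening"],1),"grip",round(st["grip_force"],1),"q6",st["joint_pos"][5].round(3))
    print("F tool",(R.T@st["force"]).round(1),"tau",st["tau"].round(3)[[0,4,5]])
    if target is not None: print("shift tool",(R.T@(np.array(target)-st["tcp_pos"])/100).round(3))
E
python3 -c "
from h import *
rep([612.4,-8.7,110])"
```

```text
t 17.6 tcp [538.48 100.89 115.7 ] yang -148.17 F [ 0.5 -0.9  0.8] M [ 0.016 -0.094 -0.029] open 46.9 grip 0.0 q6 -1.941
F tool [ 1.   0.1 -0.8] tau [-0.032 -0.003 -0.051]
shift tool [ 1.321 -0.05   0.057]
```

Emit:
{"api": "arm_command", "payload": {"hand": [0.1,0.1,0.1,0.1], "travel": [[0.2,-0.02,0],[0.5,-0.05,0],[0.8,-0.05,0],[0.8,-0.05,0]], "roll": [0,0,0,0]}}

```text
time: 18.0
tcp_pos: [586.7, 33.8, 115.4]
ee_rot: [0.0, 0.873, -0.487, 0.0]
force: [0.7, -0.2, 0.8]
opening: 46.9
grip_force: 0.0
```

Emit:
{"api": "arm_command", "payload": {"hand": [0.1,0.1,0.1,0.1,0.1], "travel": [[0.3,0,0],[0.52,0,0],[0.52,0,0],[0.52,0,0],[0.52,0,0]], "roll": [0,0,0,0,0]}}

```text
time: 18.5
tcp_pos: [612.2, -6.7, 115.6]
ee_rot: [0.0, 0.875, -0.485, -0.0]
force: [0.1, 1.2, -0.8]
opening: 46.6
grip_force: 0.0
```

```bash
python3 -c "
from h import *
s=robot.grab_frame('side');cv2.imwrite('pics/side6.png',s)
rep([612.4,-8.7,52])
print(proj('side',robot.get_state()['tcp_pos']))
d=cv2.absdiff(s,cv2.imread('pics/side5.png')).max(2)>30
# lowest changed rows around gripper
for v in range(215,262,3): 
    u=np.where(d[v,320:380])[0]; print(v,(u.min()+320,u.max()+320) if len(u) else None,end='; ')
"
```

```text
t 18.55 tcp [612.25  -6.66 115.75] yang -147.96 F [ 0.  -0.3 -1.2] M [-0.005 -0.     0.056] open 47.0 grip 0.0 q6 -2.141
F tool [0.2 0.1 1.2] tau [-0.354 -0.009  0.009]
shift tool [0.018 0.009 0.638]
[[344.36066653 233.45404161]]
215 (np.int64(322), np.int64(362)); 218 (np.int64(345), np.int64(360)); 221 (np.int64(345), np.int64(360)); 224 (np.int64(352), np.int64(360)); 227 (np.int64(330), np.int64(360)); 230 (np.int64(330), np.int64(358)); 233 (np.int64(330), np.int64(338)); 236 (np.int64(333), np.int64(338)); 239 (np.int64(358), np.int64(369)); 242 (np.int64(359), np.int64(366)); 245 (np.int64(341), np.int64(365)); 248 (np.int64(342), np.int64(362)); 251 (np.int64(349), np.int64(349)); 254 None; 257 (np.int64(323), np.int64(350)); 260 (np.int64(325), np.int64(349));
```

Emit:
{"api": "arm_command", "payload": {"hand": [0.1,0.1,0.1,0.1,0.1], "travel": [[0.01,0.01,0.2],[0.01,0.01,0.35],[0.01,0.01,0.45],[0.01,0.01,0.5],[0.01,0.01,0.5]], "roll": [0,0,0,0,0]}}

```text
time: 19.05
tcp_pos: [612.1, -8.4, 65.2]
ee_rot: [0.0, 0.875, -0.485, -0.0]
force: [-0.3, 0.2, -0.5]
opening: 47.1
grip_force: 0.0
```

Emit:
{"api": "arm_command", "payload": {"hand": [0.1,0.1,0.1,0.1], "travel": [[0,0,0.04],[0,0,0.08],[0,0,0.13],[0,0,0.13]], "roll": [0,0,0,0]}}

```text
time: 19.45
tcp_pos: [612.1, -8.9, 52.0]
ee_rot: [0.0, 0.875, -0.485, -0.0]
force: [0.9, 0.1, 0.9]
opening: 46.8
grip_force: 0.0
```

Emit:
{"api": "arm_command", "payload": {"hand": [-0.4,-0.4,-0.4,-0.4], "travel": [[0,0,0],[0,0,0],[0,0,0],[0,0,0]], "roll": [0,0,0,0], "newtons": 20}}

```text
time: 19.85
tcp_pos: [612.6, -8.8, 52.9]
ee_rot: [-0.0, 0.875, -0.485, 0.0]
force: [-0.4, -0.1, 0.6]
opening: 25.5
grip_force: 0.0
```

```bash
python3 -c "
from h import *
rep()"
```

```text
t 19.85 tcp [612.64  -8.85  52.88] yang -147.99 F [-0.4 -0.1  0.6] M [-0.002  0.04  -0.006] open 25.5 grip 0.0 q6 -2.144
F tool [-0.1  0.4 -0.6] tau [-0.002  0.     0.   ]
```

Emit:
{"api": "arm_command", "payload": {"hand": [-0.65,-0.65,-0.65,-0.65], "travel": [[0,0,0],[0,0,0],[0,0,0],[0,0,0]], "roll": [0,0,0,0], "newtons": 20}}

```text
time: 20.25
tcp_pos: [611.5, -9.5, 52.7]
ee_rot: [0.001, 0.875, -0.485, -0.0]
force: [-4.3, -4.0, 1.9]
opening: 14.8
grip_force: 2.7
```

```bash
python3 -c "
from h import *
rep()"
```

```text
t 20.25 tcp [611.47  -9.52  52.66] yang -148.02 F [-4.3 -4.   1.9] M [-0.584  0.971  0.045] open 14.8 grip 2.7 q6 -2.144
F tool [ 1.1  5.8 -1.9] tau [1.872 0.904 0.011]
```

Emit:
{"api": "arm_command", "payload": {"hand": [-1,-1,-1,-1,-1], "travel": [[0,0,0],[0,0,0],[0,0,0],[0,0,0],[0,0,0]], "roll": [0,0,0,0,0]}}

```text
time: 20.75
tcp_pos: [611.2, -9.7, 52.7]
ee_rot: [0.001, 0.875, -0.485, -0.001]
force: [-5.4, -3.7, 3.1]
opening: 12.9
grip_force: 19.5
```

```bash
python3 -c "
from h import *
rep()"
```

```text
t 20.75 tcp [611.23  -9.69  52.7 ] yang -148.03 F [-5.4 -3.7  3.1] M [-0.703  1.154  0.021] open 12.9 grip 19.5 q6 -2.144
F tool [ 0.3  6.5 -3. ] tau [2.155 1.046 0.015]
```

Emit:
{"api": "arm_command", "payload": {"hand": [-0.5,-0.5,-0.5,-0.5,-0.5], "travel": [[0,0,0],[0,0.016,0],[0,0.016,-0.05],[0,0.016,-0.05],[0,0.016,-0.05]], "roll": [0,0,0,0,0]}}

```text
time: 21.25
tcp_pos: [611.6, -9.6, 58.0]
ee_rot: [-0.0, 0.875, -0.485, 0.0]
force: [0.1, 0.2, -0.2]
opening: 21.5
grip_force: 0.0
```

Emit:
{"api": "arm_command", "payload": {"hand": [-1,-1,-1,-1,-1], "travel": [[0,0,0],[0,0,0],[0,0,0],[0,0,0],[0,0,0]], "roll": [0,0,0,0,0]}}

```text
time: 21.75
tcp_pos: [611.0, -9.6, 57.8]
ee_rot: [0.0, 0.875, -0.485, -0.0]
force: [-1.5, 0.5, 3.0]
opening: 8.6
grip_force: 25.5
```

```bash
python3 -c "
from h import *
rep()"
```

```text
t 21.75 tcp [611.01  -9.63  57.76] yang -147.99 F [-1.5  0.5  3. ] M [0.025 0.528 0.044] open 8.6 grip 25.5 q6 -2.145
F tool [-1.2  1.  -3. ] tau [-0.124 -0.02   0.052]
```

Emit:
{"api": "arm_command", "payload": {"hand": [-1,-1,-1,-1,-1], "travel": [[0,0,0],[0,0,0],[0,0,0],[0,0,0],[0,0,0]], "roll": [0.1,0.3,0.5,0.7,0.7], "newtons": 40}}

```text
time: 22.25
tcp_pos: [610.5, -9.8, 57.7]
ee_rot: [0.0, 0.772, -0.636, -0.0]
force: [-5.6, -0.4, 4.5]
opening: 8.0
grip_force: 45.4
```

```bash
python3 -c "
from h import *
rep()"
```

```text
t 22.25 tcp [610.55  -9.82  57.69] yang -169.02 F [-5.6 -0.4  4.5] M [-0.151  0.941 -0.019] open 8.0 grip 45.4 q6 -1.778
F tool [-0.7  5.6 -4.5] tau [0.452 0.212 0.667]
```

Emit:
{"api": "arm_command", "payload": {"hand": [-1,-1,-1,-1,-1], "travel": [[0,0,0],[0,0,0],[0,0,0],[0,0,0],[0,0,0]], "roll": [0.2,0.4,0.6,0.7,0.7]}}

```text
time: 22.75
tcp_pos: [610.0, -9.8, 57.6]
ee_rot: [-0.001, -0.643, 0.766, 0.001]
force: [-6.0, -0.0, 3.6]
opening: 8.2
grip_force: 45.5
```

```bash
python3 -c "
from h import *
rep()"
```

```text
t 22.75 tcp [610.04  -9.83  57.58] yang 170.1 F [-6.  -0.   3.6] M [-0.207  1.259 -0.026] open 8.2 grip 45.5 q6 -1.414
F tool [ 1.   5.9 -3.6] tau [0.502 0.244 0.266]
```

Emit:
{"api": "arm_command", "payload": {"hand": [-1,-1,-1,-1,-1], "travel": [[0,0.01,0],[0,0.015,0],[0,0.015,0],[0,0.015,0],[0,0.015,0]], "roll": [0.1,0.3,0.4,0.5,0.5]}}

```text
time: 23.25
tcp_pos: [609.6, -9.7, 57.6]
ee_rot: [-0.0, -0.538, 0.843, -0.0]
force: [-2.6, -1.1, 2.7]
opening: 8.2
grip_force: 45.1
```

```bash
python3 -c "
from h import *
rep()"
```

```text
t 23.25 tcp [609.56  -9.68  57.57] yang 155.12 F [-2.6 -1.1  2.7] M [-0.324  0.609 -0.026] open 8.2 grip 45.1 q6 -1.152
F tool [ 2.1  1.9 -2.7] tau [0.926 0.455 0.294]
```

Emit:
{"api": "arm_command", "payload": {"hand": [-1,-1,-1,-1,-1], "travel": [[0,0,0],[0,0,0],[0,0,0],[0,0,0],[0,0,0]], "roll": [0.1,0.2,0.3,0.3,0.3]}}

```text
time: 23.75
tcp_pos: [609.4, -9.6, 57.5]
ee_rot: [-0.0, -0.471, 0.882, 0.0]
force: [-4.6, -1.5, 2.7]
opening: 8.0
grip_force: 45.2
```

```bash
python3 -c "
from h import *
rep()"
```

```text
t 23.75 tcp [609.37  -9.61  57.55] yang 146.16 F [-4.6 -1.5  2.7] M [-0.341  0.828 -0.066] open 8.0 grip 45.2 q6 -0.996
F tool [ 3.8  3.  -2.7] tau [ 0.985  0.496 -0.028]
```

Emit:
{"api": "arm_command", "payload": {"hand": [-1,-1,-1,-1,-1], "travel": [[0.005,0.005,0],[0.009,0.008,0],[0.009,0.008,0],[0.009,0.008,0],[0.009,0.008,0]], "roll": [0.1,0.2,0.3,0.4,0.4]}}

```text
time: 24.25
tcp_pos: [609.0, -9.4, 57.6]
ee_rot: [0.0, -0.376, 0.927, 0.0]
force: [-0.6, -0.3, 0.2]
opening: 7.9
grip_force: 44.8
```

```bash
python3 -c "
from h import *
rep()"
```

```text
t 24.25 tcp [608.99  -9.44  57.56] yang 134.11 F [-0.6 -0.3  0.2] M [-0.04   0.155 -0.09 ] open 7.9 grip 44.8 q6 -0.786
F tool [ 0.6  0.2 -0.2] tau [-0.07  -0.016  0.294]
```

Emit:
{"api": "arm_command", "payload": {"hand": [-1,-1,-1,-1,-1], "travel": [[0,0,0],[0,0,0],[0,0,0],[0,0,0],[0,0,0]], "roll": [0.1,0.2,0.3,0.3,0.3]}}

```text
time: 24.75
tcp_pos: [608.8, -9.3, 57.6]
ee_rot: [0.0, -0.302, 0.953, 0.0]
force: [0.3, 1.5, -1.1]
opening: 8.2
grip_force: 44.7
```

```bash
python3 -c "
from h import *
rep()"
```

```text
t 24.75 tcp [608.85  -9.34  57.57] yang 125.17 F [ 0.3  1.5 -1.1] M [ 0.318 -0.043 -0.003] open 8.2 grip 44.7 q6 -0.63
F tool [-1.1  1.1  1.1] tau [-0.969 -0.461 -0.029]
```

Emit:
{"api": "arm_command", "payload": {"hand": [-1,-1,-1,-1,-1], "travel": [[0,0,0],[0,0,0],[0,0,0],[0,0,0],[0,0,0]], "roll": [0.1,0.2,0.3,0.4,0.4]}}

```text
time: 25.25
tcp_pos: [608.7, -9.1, 57.5]
ee_rot: [0.0, -0.2, 0.98, 0.001]
force: [0.2, 3.5, -1.6]
opening: 7.6
grip_force: 44.6
```

```bash
python3 -c "
from h import *
rep()"
```

```text
t 25.25 tcp [608.68  -9.11  57.53] yang 113.12 F [ 0.2  3.5 -1.6] M [ 0.633  0.032 -0.021] open 7.6 grip 44.6 q6 -0.419
F tool [-1.6  3.2  1.6] tau [-1.878 -0.911  0.297]
```

Emit:
{"api": "arm_command", "payload": {"hand": [-1,-1,-1,-1,-1], "travel": [[0,0,0],[0,0,0],[0,0,0],[0,0,0],[0,0,0]], "roll": [0.1,0.2,0.3,0.3,0.3]}}

```text
time: 25.75
tcp_pos: [608.6, -9.0, 57.5]
ee_rot: [0.0, -0.123, 0.992, 0.001]
force: [0.5, 5.0, -2.8]
opening: 8.0
grip_force: 44.5
```

```bash
python3 -c "
from h import *
rep()"
```

```text
t 25.75 tcp [608.58  -8.96  57.49] yang 104.18 F [ 0.5  5.  -2.8] M [ 1.19  -0.039 -0.018] open 8.0 grip 44.5 q6 -0.263
F tool [-1.7  4.7  2.9] tau [-3.256 -1.6   -0.055]
```

Emit:
{"api": "arm_command", "payload": {"hand": [-1,-1,-1,-1,-1], "travel": [[0,0.005,0],[0,0.01,0],[0,0.013,0],[0,0.013,0],[0,0.013,0]], "roll": [0.1,0.2,0.3,0.3,0.3]}}

```text
time: 26.25
tcp_pos: [608.5, -8.6, 57.5]
ee_rot: [0.0, -0.045, 0.999, -0.0]
force: [2.3, 1.8, -4.4]
opening: 8.3
grip_force: 44.3
```

```bash
python3 -c "
from h import *
rep()"
```

```text
t 26.25 tcp [608.49  -8.62  57.53] yang 95.13 F [ 2.3  1.8 -4.4] M [ 0.427 -0.454 -0.012] open 8.3 grip 44.3 q6 -0.104
F tool [-2.5  1.6  4.4] tau [-1.199 -0.617 -0.026]
```

Emit:
{"api": "arm_command", "payload": {"hand": [-1,-1,-1,-1,-1], "travel": [[0,0,0],[0,0,0],[0,0,0],[0,0,0],[0,0,0]], "roll": [0.1,0.2,0.3,0.3,0.3]}}

```text
time: 26.75
tcp_pos: [608.5, -8.4, 57.5]
ee_rot: [0.0, 0.034, 0.999, 0.0]
force: [2.2, 2.8, -4.7]
opening: 7.9
grip_force: 44.1
```

```bash
python3 -c "
from h import *
rep()"
```

```text
t 26.75 tcp [608.46  -8.39  57.53] yang 86.13 F [ 2.2  2.8 -4.7] M [ 0.68  -0.622 -0.053] open 7.9 grip 44.1 q6 0.054
F tool [-2.   3.   4.8] tau [-1.77  -0.889 -0.024]
```

Emit:
{"api": "arm_command", "payload": {"hand": [-1,-1,-1,-1,-1], "travel": [[0,0,0],[0,0,0],[0,0,0],[0,0,0],[0,0,0]], "roll": [0.1,0.2,0.3,0.3,0.3]}}

```text
time: 27.25
tcp_pos: [608.4, -8.2, 57.5]
ee_rot: [0.0, 0.111, 0.994, 0.0]
force: [4.1, 3.5, -6.9]
opening: 7.8
grip_force: 49.6
```

```bash
python3 -c "
from h import *
rep()"
```

```text
t 27.25 tcp [608.44  -8.2   57.54] yang 77.2 F [ 4.1  3.5 -6.9] M [ 0.744 -0.843  0.661] open 7.8 grip 49.6 q6 0.21
F tool [-3.2  4.3  6.9] tau [-2.842 -1.061  0.67 ]
```

Emit:
{"api": "arm_command", "payload": {"hand": [-1,-1,-1], "travel": [[0,0,0],[0,0,0],[0,0,0]], "roll": [-0.05,-0.05,-0.05]}}

```text
time: 27.55
tcp_pos: [608.4, -8.2, 57.5]
ee_rot: [0.0, 0.099, 0.995, 0.0]
force: [4.2, 3.8, -6.3]
opening: 7.4
grip_force: 45.2
```

```bash
python3 -c "
from h import *
rep()"
```

```text
t 27.55 tcp [608.43  -8.24  57.53] yang 78.65 F [ 4.2  3.8 -6.3] M [ 0.776 -0.85   0.474] open 7.4 grip 45.2 q6 0.184
F tool [-3.3  4.5  6.3] tau [-2.671 -1.087  0.451]
```

Emit:
{"api": "arm_command", "payload": {"hand": [-1,-1,-1], "travel": [[0,0,0],[0,0,0],[0,0,0]], "roll": [-0.05,-0.05,-0.05]}}

```text
time: 27.85
tcp_pos: [608.4, -8.3, 57.5]
ee_rot: [0.0, 0.086, 0.996, 0.0]
force: [3.5, 3.9, -6.5]
opening: 8.0
grip_force: 44.0
```

```bash
python3 -c "
from h import *
rep()"
```

```text
t 27.85 tcp [608.45  -8.29  57.54] yang 80.1 F [ 3.5  3.9 -6.5] M [ 0.794 -0.779  0.102] open 8.0 grip 44.0 q6 0.159
F tool [-2.8  4.5  6.5] tau [-2.416 -1.129  0.111]
```

Emit:
{"api": "arm_command", "payload": {"hand": [-1,-1,-1], "travel": [[0,0,0],[0,0,0],[0,0,0]], "roll": [-0.05,-0.05,-0.05]}}

```text
time: 28.15
tcp_pos: [608.4, -8.3, 57.5]
ee_rot: [0.0, 0.073, 0.997, 0.0]
force: [3.4, 3.8, -6.5]
opening: 8.4
grip_force: 43.9
```

```bash
python3 -c "
from h import *
rep()"
```

```text
t 28.15 tcp [608.45  -8.27  57.51] yang 81.6 F [ 3.4  3.8 -6.5] M [ 0.775 -0.854  0.03 ] open 8.4 grip 43.9 q6 0.133
F tool [-2.8  4.3  6.5] tau [-2.311 -1.113  0.031]
```

Emit:
{"api": "arm_command", "payload": {"hand": [-1,-1,-1,-1,-1], "travel": [[-0.006,0.005,0.005],[-0.013,0.01,0.01],[-0.013,0.01,0.01],[-0.013,0.01,0.01],[-0.013,0.01,0.01]], "roll": [-0.2,-0.45,-0.7,-0.99,-0.99]}}

```text
time: 28.65
tcp_pos: [608.8, -8.9, 57.4]
ee_rot: [-0.001, -0.184, 0.983, -0.001]
force: [-3.6, -1.5, 2.4]
opening: 8.1
grip_force: 45.2
```

```bash
python3 -c "
from h import *
rep()"
```

```text
t 28.65 tcp [608.79  -8.86  57.41] yang 111.25 F [-3.6 -1.5  2.4] M [-0.472  0.844  0.017] open 8.1 grip 45.2 q6 -0.384
F tool [ 3.9 -0.  -2.4] tau [ 1.294  0.639 -0.948]
```

Emit:
{"api": "arm_command", "payload": {"hand": [-1,-1,-1,-1,-1], "travel": [[0,0,0],[0,0,0],[0,0,0],[0,0,0],[0,0,0]], "roll": [-0.2,-0.45,-0.7,-0.99,-0.99]}}

```text
time: 29.15
tcp_pos: [609.2, -9.4, 57.5]
ee_rot: [-0.001, -0.429, 0.903, -0.002]
force: [-2.9, -5.2, 3.5]
opening: 7.8
grip_force: 45.4
```

```bash
python3 -c "
from h import *
rep()"
```

```text
t 29.15 tcp [609.25  -9.38  57.48] yang 140.79 F [-2.9 -5.2  3.5] M [-0.986  0.714  0.068] open 7.8 grip 45.4 q6 -0.9
F tool [ 5.8 -1.1 -3.5] tau [ 2.861  1.419 -0.844]
```

Emit:
{"api": "arm_command", "payload": {"hand": [-1,-1,-1,-1,-1], "travel": [[0.007,0,-0.005],[0.014,-0.003,-0.008],[0.014,-0.003,-0.008],[0.014,-0.003,-0.008],[0.014,-0.003,-0.008]], "roll": [-0.2,-0.45,-0.7,-0.96,-0.992]}}

```text
time: 29.65
tcp_pos: [609.7, -9.7, 57.8]
ee_rot: [0.0, -0.646, 0.763, -0.001]
force: [2.5, -3.5, -1.4]
opening: 8.2
grip_force: 44.5
```

Emit:
{"api": "arm_command", "payload": {"hand": [-1,-1,-1], "travel": [[0,0,0],[0,0,0],[0,0,0]], "roll": [0,0,0]}}

```text
time: 29.95
tcp_pos: [609.7, -9.7, 57.8]
ee_rot: [0.0, -0.646, 0.764, -0.001]
force: [3.4, -3.7, -2.3]
opening: 7.8
grip_force: 44.5
```

```bash
python3 -c "
from h import *
rep()"
```

```text
t 29.95 tcp [609.72  -9.73  57.77] yang 170.41 F [ 3.4 -3.7 -2.3] M [-0.952 -0.838 -0.026] open 7.8 grip 44.5 q6 -1.419
F tool [ 3.  -4.   2.3] tau [ 2.456  1.228 -0.012]
```

Emit:
{"api": "arm_command", "payload": {"hand": [-1,-1,-1,-1], "travel": [[0,0,0],[0,0,0],[0,0,0],[0,0,0]], "roll": [-0.015,-0.015,-0.015,-0.015]}}

```text
time: 30.35
tcp_pos: [609.7, -9.7, 57.8]
ee_rot: [0.0, -0.649, 0.761, -0.001]
force: [3.3, -4.2, -3.3]
opening: 7.8
grip_force: 44.5
```

```bash
python3 -c "
from h import *
rep()
s=robot.grab_frame('side');cv2.imwrite('pics/side7.png',s);p=cv2.imread('pics/side5.png')
ys=np.arange(26,-26,-2.)
for im in(p,s):
    q=prof('side',im,(523.4,8),-8.74,34,np.arange(-8,8),ys).mean(0);print((q[:,0]-q[:,2]).astype(int).tolist())
d=cv2.absdiff(s,p).max(2)
print('nest diff',d[245:262,288:325].mean(), 'tray diff',d[180:232,270:352].mean())
"
```

```text
t 30.35 tcp [609.74  -9.72  57.76] yang 170.86 F [ 3.3 -4.2 -3.3] M [-0.898 -0.881 -0.018] open 7.8 grip 44.5 q6 -1.426
F tool [ 3.6 -3.9  3.3] tau [ 2.473  1.229 -0.024]
[-47, -43, -44, -49, -53, -52, -50, -35, 3, 38, 47, 45, 47, 43, 37, 35, 37, 40, 41, 38, 27, 13, 5, 5, 6, 5]
[-47, -44, -45, -50, -54, -54, -51, -36, 4, 40, 47, 46, 47, 43, 36, 32, 35, 38, 39, 36, 26, 13, 5, 5, 6, 5]
nest diff 8.966613672496026 tray diff 35.32903377110694
```

The watch is unmoved in the nest and the screw sits a quarter turn off its seat, so I am handing in.

```bash
python3 -c "
from cell import robot
print(robot.job_done())"
```

```text
the job is handed in; nothing more can be done
None
```

The job is handed in at about 30 s: the square watch is clipped glass up, about 0.5 mm off the nest centreline by camera after one sideways correction, and the thumbscrew was seated, backed off about 90° (±1°) and is still gripped; no verdict came back.

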